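# Stow the shoe brush and cam the care case shut

## Task

Press the handled wooden brush fully home, bristles down, into its matching cutout in the sliding tray of the sloping shoe-care case. Then slide the tray up to the case, and only then swing the chrome cam lever a quarter turn clockwise to its stop, so that its hook catches the tray's post and draws the tray tight against the case. Leave the dauber, the shoe stretcher, the polish tin and the latched box where they stand.

Things in the scene. Friction and masses are not known exactly. Their poses are not given: they have to be found in the camera images.
- stand: Fixed dark wooden stand of the shoe-care case, about 200 mm deep (x), 300 mm wide (y -127 to +172 mm). Its upper side slopes 30 degrees, rising towards its +x. Origin on the table under the seam's middle, z up. The sloping face's axes are the stand's turned -30 degrees about its y.
- face (a point): Middle of the case half's seam edge, at the level of its grey top, 88 mm above the table. Axes of the sloping face: x up the slope, y level, from case half to tray, z square out of the face. Flat tops at z = 0: fixed case half y -125 to 0 mm, sliding tray on the +y side; both reach x -95 to +95 mm.
- tray (a joint): Slide of the tray (122 mm wide in y) along the face's -y, m: 0 = fully out (45 mm gap), 0.045 = tight; starts 0 to 0.015. Friction about 1.5 N. At 0.038 it meets sprung rubber buffers (8 N at touch, 14 N fully pressed): pushed further by hand it springs back to there; only the cam holds it tight. The cam's hook catches the post from 0.034 on.
- cam (a joint): Turn of the cam about the face's normal, rad, clockwise seen from above: 0 (open) = lever points away from the tray (face -y); 1.57 (closed) = lever points down the slope (face -x); stop at 1.60. Starts 0 to 0.2. Needs under 0.5 N m, stays where left. The hook has drawn the tray tight at about 1.4.
- post (a point): Top centre of the steel post on the tray that the hook catches: 10 mm thick, 20 mm tall, 8 mm in from the tray's seam edge. Moves with the tray.
- cutout (a point): Centre of the floor of the tray's head cutout, axes of the face; moves with the tray. 24 mm deep, 70 (x) by 52 mm (y); a handle groove 32 mm wide, 8 mm deep runs from it to x = -133 mm. A sprung rubber pad on each long side grips the brush's wood: the last 7 mm of pressing need 6 to 15 N. The top round it is flat and clear but for post and push bar.
- push_bar (a point): Middle of the outer (+y) side of the black push bar on the tray's outer edge, 10 mm above the tray's top; axes of the face. The bar is 60 mm long (x), 12 mm thick (y), 20 mm tall; the tray's edge stands 2 mm further out. Push it towards -y to slide the tray.
- cam_axis (a point): On the cam's axis at the level of the case's top (x = -10, y = -20 mm from face); z out of the face; turns with the cam. Hub 24 mm thick, 32 mm tall. The chrome hook lies 8 to 16 mm above the face within 54 mm of the axis, on the side away from the lever.
- lever_tip (a point): Free end of the straight chrome cam lever, 80 mm from the axis, at its mid height, 25 mm above the case's top. The lever is 14 mm wide and lies 18 to 32 mm above the face; push or pinch it.
- brush: Loose shoe brush, 46 mm tall, 0.11 to 0.22 kg: black bristle block 58 x 40 x 12 mm under a pale wooden head 64 (x) x 46 mm (y, z 12 to 46), wooden handle 26 mm wide (z 18 to 40) to x = -127 mm, lying roughly towards the robot. Origin under the head's centre, below the bristles; x from handle to head. Balances at x = -14. Seated: origin and axes on cutout, top 22 mm proud.
- dauber: Bystander: red silicone dauber, 166 mm long, lying on the table beside the brush (either may be the one nearer the stand). Origin at its underside.
- stretcher: Bystander: chrome shoe stretcher with a twist knob, 250 mm long, 45 mm tall, on the table. Origin at its underside.
- tin: Bystander: closed round brown polish tin, 100 mm wide, 24 mm tall, behind the stand. Origin at its underside.
- latch_box: Bystander: closed plastic box with a latch, 130 x 184 x 62 mm, behind the stand to the left. Origin at its underside.
Not all that is in view belongs to the job. Of the things like the brush, leave any that is pink or yellow; of the rest the smaller one is meant.

How it is judged:
On the way, in this order (a step that is already met when the one before it is completed fails the run):
1. The brush is pressed fully home in the cutout while the tray is still out and the cam open (z of brush in the frame of cutout below 0.004 m and distance between brush and cutout below 0.009 m and angle between the z axis of brush and the z axis of cutout, either way round below 0.08 rad and value of joint tray below 0.03 m and value of joint cam below 0.6 rad), for 0.2 s.
2. The tray is slid up to the case with the cam still open (value of joint tray above 0.034 m and value of joint cam below 0.6 rad), for 0.2 s.
3. The cam is turned and has drawn the tray tight (value of joint tray above 0.043 m and value of joint cam above 1.4 rad), for 0.2 s.
At the end, for the whole second after the job is handed in: Tray within 2 mm of tight against the case, held by the cam, which is turned to at least 1.4 rad (80 degrees); brush at rest and home in its cutout: origin within 9 mm of the cutout's point, less than 4 mm above its floor, square to the tray within 0.08 rad (all of step 3 and z of brush in the frame of cutout below 0.004 m and distance between brush and cutout below 0.009 m and angle between the z axis of brush and the z axis of cutout, either way round below 0.08 rad and linear speed of brush below 0.02 m/s); the robot touches nothing.
It fails at once if The dauber is moved by more than 40 mm (distance of dauber from where it was at the start of the episode above 0.04 m).
It fails at once if The shoe stretcher is moved by more than 40 mm (distance of stretcher from where it was at the start of the episode above 0.04 m).
It fails at once if The tin is moved by more than 40 mm (distance of tin from where it was at the start of the episode above 0.04 m).
It fails at once if The latched box is moved by more than 40 mm (distance of latch_box from where it was at the start of the episode above 0.04 m).
It also fails if it takes over 58 s, if anything falls off the work surface, if the arm or the gripper's body presses on something with over 40 N, if the wrist force passes 120 N, or if a joint passes its speed limit or range.

## Robot

A 7-joint arm with a two-finger parallel gripper is mounted at the origin on the work surface. World frame = base frame: x ahead of the robot, y to its left, z up, the work surface at z = 0. Lengths are in m, angles in rad, forces in N, time in s.
With the tool pointing down it reaches from about 0.35 to 0.9 m from the base axis. Payload 8.1 kg.
Tool frame: the origin (TCP) lies midway between the tips of the shut fingers; the grasp point (between the pads) lies arm.grasp_offset behind it (arm.grasp_offset is the distance from the TCP to the grasp point, in m); z points along the fingers, y is the line along which they close (so a half turn about z gives the same grasp; the last joint's range is limited). The gripper opens to 92 mm and grips with 3 to 60 N. Pads are 19 mm wide; open, the fingers measure 130 mm over their backs; the gripper's body (75 mm by 190 mm) begins 47 mm behind the grasp point.
Start: joints at [-1.356, 0.434, 0.025, 1.573, -0.012, 1.134, -0.075], TCP at [0.195, 0.594, 0.206] pointing down, gripper open.
Joint ranges: [-2.62, 2.62], [-0.44, 2.09], [-1.27, 1.32], [0.08, 2.57], [-1.32, 4.46], [0.12, 2], [-2.74, 2.74]. Speed limits (rad/s): [2.22, 2.22, 3.01, 3.01, 3.14, 3.14, 3.14].

## Interface

Orientations are given as a rotation vector (axis times angle).
In Python, from cell import observe, imaging, arm gives the robot as it stands.
- The arm moves only by the tool apply_moves, never from a script. Its argument "commands" is a list of rows, each a list of 5 numbers: the opening in per cent of the stroke, from 0 (shut) to 100 (fully open), then the shift along the world's x, y, z in units of 0.06 m (1.0 is 0.06 m), then the turn about the world's z in units of 0.5 rad (1.0 is 0.5 rad). A call has 1 to 12 rows; each row shifts and turns the commanded pose from where the row before left it; what a row does not reach is not made up. A row lasts 1/8 s, in which the tool goes at most 62.5 mm and 10.7 degrees, less where a joint would pass 70% of its speed; a pose out of reach is approached as far as the arm can. A call with a number of a shift or a turn outside -1 to 1 is refused whole. A call with a gripper value outside its range is refused whole. The fingers move at their own pace and stop on an object; "newtons" is the grip in N (left out, the last holds). Time passes only in rows, so rows that do not move let the fingers close. It gives the time, the measured TCP pose, the force, the opening and the grip force at its end, in the units of the state.
- observe(): the state, without advancing time (a new reading comes with each control period).
- imaging.get_image(name): name is "scene" or "top"; returns (picture, depth): 420x560x3 uint8, red, green, blue; 420x560 float32, m along the optical axis (not along the pixel's ray), 0 where there is no reading.
- imaging.camera_params(name): a dict with "camera_matrix" (3x3 intrinsics, pixels), "origin" and "rotation" of the camera in the world. Camera axes: x right, y up, looking along -z (the intrinsics and any distortion apply to the point x, -y, -z); pixel columns grow to the right and rows downward; lengths in m; the calibration is good to about 2 mm. A picture is of the moment at which its call begins. camera_params takes no time and is no camera call.
- arm.sign_off(): hands the job in; it is judged then, once.
The state is a dict: "clock": time; "joints": joint angles; "dq": joint speeds; "joint_efforts": joint torques, N m; "position": TCP position; "ee_rot": TCP orientation; "force": force on the tool from outside, world axes, zero at the start; "ft_torque": the same for the moment, N m; "width": opening from 0.0 (shut) to 1.0 (fully open); "gripper_force": force on a finger pad.
Only numpy, scipy, OpenCV 4.12 (cv2) and the standard library are available. Lean on these libraries where they do the work, as an engineer would, in place of code of your own. Each camera call takes 0.05 s, during which the arm holds its last target. There are 200 camera calls.

## Working session

There is one attempt and no reset: what is moved stays moved. The work goes in short steps, Python scripts to look and compute and a tool call to move; the robot and the scene stay as the last step left them, time stands still between calls to the robot, and variables do not carry over. Pictures are saved under pics/ and viewed, at most 10 in all, crops included, and the job is handed in when it is done.

Besides the shell and the picture viewer there is one more tool, called after "Call:" as a command line: name --pt "numbers of a row" for each row, then --argument value for the rest. apply_moves: Moves the arm, as the interface text tells. Its arguments: {"type":"object","properties":{"commands":{"type":"array"},"newtons":{"type":"number"}},"required":["commands"]}

```bash
mkdir -p pics; cat > h.py <<'E'
import numpy as np, cv2
from cell import observe, imaging, arm
def grab(n,save=None):
    p,d=imaging.get_image(n)
    if save: cv2.imwrite('pics/'+save,p[:,:,::-1])
    return p,d
def cloud(n,d):
    c=imaging.camera_params(n);K=np.array(c['camera_matrix']);R=np.array(c['rotation']);o=np.array(c['origin'])
    v,u=np.mgrid[0:d.shape[0],0:d.shape[1]]
    x=(u-K[0,2])/K[0,0]*d;y=(v-K[1,2])/K[1,1]*d
    return np.stack([x,-y,-d],-1)@R.T+o
E
python3 - <<'E'
from h import *
for n in('scene','top'):
    p,d=grab(n,n+'0.png'); np.savez(n+'0.npz',p=p,d=d,P=cloud(n,d))
    c=imaging.camera_params(n);print(n,{k:np.round(v,3).tolist() if not isinstance(v,str) else v for k,v in c.items()})
print(observe(),arm.grasp_offset)
E
```

```text
Traceback (most recent call last):
  File "h.py", line 11, in cloud
    return np.stack([x,-y,-d],-1)@R.T+o
           ~~~~~~~~~~~~~~~~~~~~~~~~~~^~
ValueError: operands could not be broadcast together with shapes (420,560) (3,)
```

View pics/scene0.png

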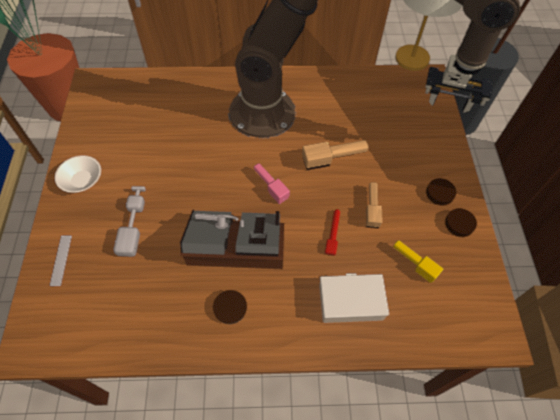

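The scene view shows the candidates: pink brush (272,184), yellow brush (420,261), large wooden brush (335,153), small wooden brush (374,205), and the red dauber (333,232). The description picks the smaller wooden brush at (374,205). The case is at (235,238), with its tray on the right.

```bash
sed -i "s/R=np.array(c\['rotation'\])/R=np.array(c['rotation'])\n    from scipy.spatial.transform import Rotation as Ro\n    R=R if R.shape==(3,3) else (Ro.from_rotvec(R) if R.size==3 else Ro.from_quat(R)).as_matrix()\n    /; s/^    ;o=/    o=/" h.py; sed -n 6,14p h.py
python3 - <<'E'
from h import *
for n in('scene','top'):
    p,d=grab(n,n+'0b.png'); P=cloud(n,d); np.savez(n+'0.npz',p=p,d=d,P=P)
    c=imaging.camera_params(n);print(n,{k:np.round(v,3).tolist() if not isinstance(v,str) else v for k,v in c.items()})
    if n=='scene': print(P[330,120],P[205,374],P[100,350])
    else: print(P[10:420:100,10:560:130].round(3).tolist())
print(observe(),arm.grasp_offset)
E
```

```text
return p,d
def cloud(n,d):
    c=imaging.camera_params(n);K=np.array(c['camera_matrix']);R=np.array(c['rotation'])
    from scipy.spatial.transform import Rotation as Ro
    R=R if R.shape==(3,3) else (Ro.from_rotvec(R) if R.size==3 else Ro.from_quat(R)).as_matrix()
    ;o=np.array(c['origin'])
    v,u=np.mgrid[0:d.shape[0],0:d.shape[1]]
    x=(u-K[0,2])/K[0,0]*d;y=(v-K[1,2])/K[1,1]*d
    return np.stack([x,-y,-d],-1)@R.T+oTraceback (most recent call last):
  File "<stdin>", line 1, in <module>
  File "h.py", line 11
    ;o=np.array(c['origin'])
    ^
SyntaxError: invalid syntax
```

```bash
sed -i "s/^    ;o=/    o=/" h.py
python3 - <<'E'
from h import *
for n in('scene','top'):
    p,d=grab(n,n+'0b.png'); P=cloud(n,d); np.savez(n+'0.npz',p=p,d=d,P=P)
    c=imaging.camera_params(n);print(n,{k:np.round(v,3).tolist() if not isinstance(v,str) else v for k,v in c.items()})
    if n=='scene': print(P[330,120],P[205,374],P[100,350])
    else: print(P[10:420:100,10:560:130].round(3).tolist())
print(observe(),arm.grasp_offset)
E
```

```text
scene {'camera_matrix': [[465.503, 0.0, 276.902], [0.0, 465.503, 213.319], [0.0, 0.0, 1.0]], 'origin': [1.22, 0.01, 1.329], 'rotation': [0.427, 0.399, 1.507]}
[ 0.82135871 -0.41621674 -0.00267725] [0.44679774 0.35945063 0.04725354] [1.2199304  0.01001413 1.32860184]
top {'camera_matrix': [[512.912, 0.0, 271.387], [0.0, 512.912, 207.535], [0.0, 0.0, 1.0]], 'origin': [0.278, 0.034, 1.545], 'rotation': [0.112, -0.125, -1.579]}
[[[1.603, 1.256, -0.759], [1.597, 0.632, -0.757], [1.58, 0.007, -0.737], [1.58, -0.618, -0.745], [1.577, -1.248, -0.749]], [[1.104, 1.226, -0.763], [0.826, 0.426, 0.003], [0.823, 0.02, -0.001], [0.821, -0.39, -0.005], [1.079, -1.21, -0.761]], [[0.604, 1.107, -0.585], [0.511, 0.419, -0.004], [0.498, 0.024, 0.053], [0.501, -0.372, 0.005], [0.604, -1.165, -0.757]], [[0.234, 0.577, 0.44], [0.212, 0.411, -0.003], [0.207, 0.027, 0.002], [0.202, -0.36, -0.009], [0.197, -0.746, -0.002]], [[-0.229, 1.131, -0.742], [0.118, 0.204, 0.833], [0.036, 0.031, 0.487], [-0.08, -0.343, 0.002], [-0.086, -0.719, 0.0]]]
{'clock': 0.15, 'joints': array([-1.35558358,  0.43508413,  0.0249785 ,  1.57385382, -0.01158915,
        1.1339894 , -0.07511227]), 'dq': array([-0.00067075, -0.00220721, -0.00080664, -0.00156469,  0.0006393 ,
        0.00084712,  0.0019226 ]), 'joint_efforts': array([ 1.64330257e-03, -6.68254995e+01,  9.86022726e-01, -3.14695072e+01,
       -6.04372728e-02,  3.93332820e-02,  1.01541314e-04]), 'position': array([0.19523444, 0.59330942, 0.2050254 ]), 'ee_rot': array([-4.97233940e-01, -3.10192429e+00,  1.86609563e-03]), 'force': array([ 0.00769732, -1.3347691 , -0.50295548]), 'ft_torque': array([ 0.02092002, -0.00512481,  0.02271565]), 'gripper_force': 0.0, 'width': 1.0010051046263604} 0.0188
```

View pics/top0b.png

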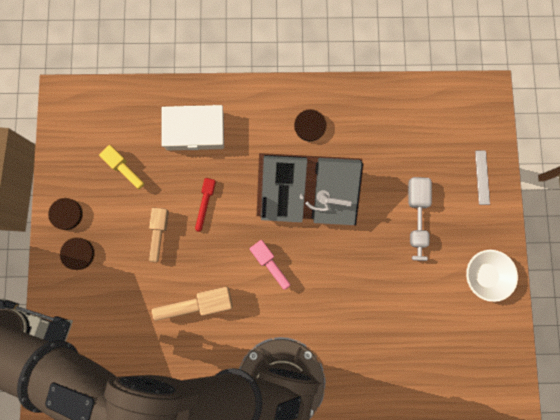

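The top view shows the small wooden brush at (158,234), handle towards the robot, and the dauber beside it at (205,204). The big brush is at (195,303). The tray's cutout is at (284,172) and the cam lever at (335,200).

```bash
cat >> h.py <<'E'
from scipy.spatial.transform import Rotation as Ro
def project(n,X):
    c=imaging.camera_params(n);R=Ro.from_rotvec(c['rotation']).as_matrix()
    q=(np.asarray(X)-c['origin'])@R; q=q*[1,-1,-1]; q=q@np.array(c['camera_matrix']).T
    return q[...,:2]/q[...,2:]
def ortho(n,p,o,ex,ey,xr,yr,s):
    """image of plane o+a*ex+b*ey; s px per m; up=+ex, left=+ey"""
    cs=[(xr[1],yr[1]),(xr[1],yr[0]),(xr[0],yr[0]),(xr[0],yr[1])]
    src=project(n,[o+a*ex+b*ey for a,b in cs]).astype(np.float32)
    w,h=int((yr[1]-yr[0])*s),int((xr[1]-xr[0])*s)
    H=cv2.getPerspectiveTransform(src,np.float32([[0,0],[w,0],[w,h],[0,h]]))
    return cv2.warpPerspective(p,H,(w,h),flags=cv2.INTER_CUBIC)
E
python3 - <<'E'
from h import *
rng=np.random.default_rng(0)
ims=[]
for n in('top','scene'):
    z=np.load(n+'0.npz');P=z['P'];p=z['p'];m=z['d']>0
    g=p.astype(int); 
    w=m&(P[...,2]>.03)&(P[...,2]<.16)&(P[...,0]>.38)&(P[...,0]<.66)&(abs(P[...,1])<.2)&(g.max(-1)-g.min(-1)<25)
    Q=P[w]; best=0
    for _ in range(2000):
        a=Q[rng.choice(len(Q),3,False)];nn=np.cross(a[1]-a[0],a[2]-a[0]);L=np.linalg.norm(nn)
        if L<1e-5: continue
        nn=nn/L*np.sign(nn[2]);k=(abs((Q-a[0])@nn)<.003)
        if k.sum()>best: best=k.sum();K=k
    c=Q[K].mean(0);nn=np.linalg.svd(Q[K]-c)[2][2];nn*=np.sign(nn[2])
    psi=np.arctan2(-nn[1],-nn[0])
    print(n,len(Q),best,c.round(4),nn.round(3),'slope',np.degrees(np.arccos(nn[2])).round(2),'yaw',psi.round(4),'rms',((Q[K]-c)@nn).std())
    # brush
    b=m&(P[...,2]>.015)&(P[...,2]<.08)&(P[...,0]>.3)&(P[...,0]<.53)&(P[...,1]>.30)&(P[...,1]<.44)&(g[...,0]-g[...,2]>30)
    B=P[b]; 
    hd=B[B[:,2]>.041]; print('brush top z',np.percentile(B[:,2],[5,50,90]).round(4),'n',len(B),len(hd))
    r=cv2.minAreaRect((B[:,:2]*1000).astype(np.float32));print('rect all',r)
    r=cv2.minAreaRect((hd[:,:2]*1000).astype(np.float32));print('rect head',r)
    psi0=0
    # ortho images in a provisional frame
    ex=np.array([np.cos(np.pi/6),0,.5]);ey=np.array([0,1.,0]);nz=np.array([-.5,0,np.cos(np.pi/6)])
    o=np.array([c[0],c[1],c[2]]); o0=np.array([.5,.02,0]); o0[2]=c[2]-((o0-c)[:2]@nn[:2])/nn[2]; print('o0',o0)
    ims.append(ortho(n,p,o0,ex,ey,(-.15,.15),(-.2,.2),1500)[:, :])
    ims.append(None)
    cv2.imwrite(f'pics/o_{n}.png',ims[-2][:,:,::-1])
    bi=ortho(n,p,np.array([.43,.37,.046]),np.array([1.,0,0]),ey,(-.1,.1),(-.08,.12),2000)
    cv2.imwrite(f'pics/b_{n}.png',bi[:,:,::-1])
a=cv2.imread('pics/b_top.png');b=cv2.imread('pics/b_scene.png');cv2.imwrite('pics/b.png',np.hstack([a,b]))
E
```

```text
top 4884 2363 [ 0.5482 -0.0839  0.0899] [-0.505  0.037  0.862] slope 30.4 yaw -0.0736 rms 0.001642990818148123
brush top z [0.0296 0.0418 0.0486] n 679 380
rect all ((431.52398681640625, 358.49371337890625), (47.557804107666016, 157.8501434326172), 84.35116577148438)
rect head ((432.824951171875, 358.36505126953125), (47.557804107666016, 154.22752380371094), 84.35116577148438)
o0 [0.5        0.02       0.05719608]
scene 3120 1611 [ 0.5568 -0.0806  0.0972] [-0.499  0.033  0.866] slope 30.01 yaw -0.0653 rms 0.0014080835790829635
brush top z [0.0276 0.0436 0.0496] n 506 336
rect all ((431.7862243652344, 360.1993408203125), (46.50318145751953, 163.5230255126953), 83.63949584960938)
rect head ((433.5906982421875, 360.1229553222656), (46.45783615112305, 157.4407958984375), 83.5306625366211)
o0 [0.5        0.02       0.06066949]
```

View pics/b.png

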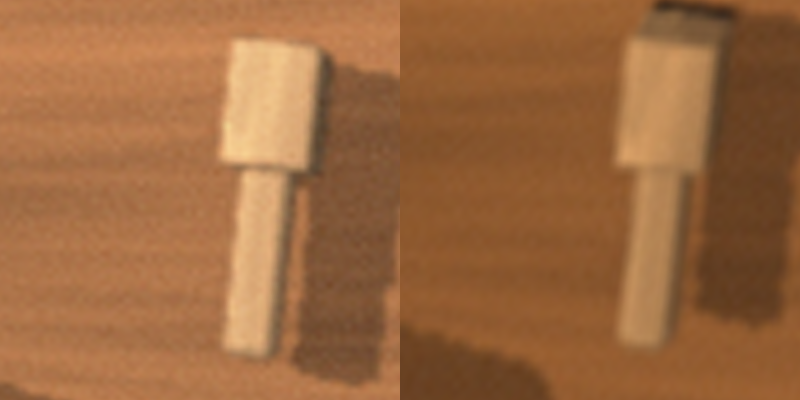

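View pics/o_top.png

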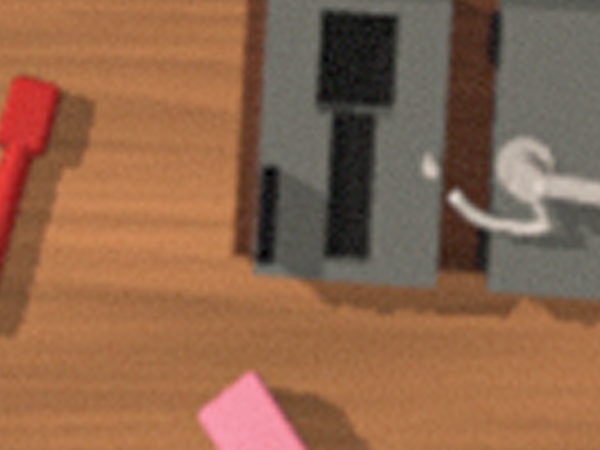

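View pics/o_scene.png

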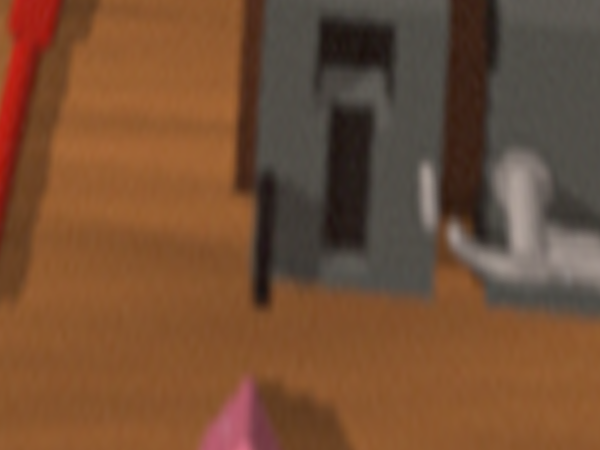

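The crop confirms the choice. The small wooden brush has its head centre at about (272,104) in the left panel, its handle end at (248,355), and a head of about 64 x 46 mm. The face views show the tray's lower corners at (254,272) and (436,287), the case's lower seam corner at (487,290), the head cutout around (357,58), the push bar at (266,215), the post at (428,166) and the hub at (525,160).

```bash
python3 - <<'E'
from h import *
ex=np.array([np.cos(np.pi/6),0,.5]);ey=np.array([0,1.,0])
def ray(n,uv,o0z,z):
    X=np.array([.5,.02,o0z])+(.15-uv[1]/1500)*ex+(.2-uv[0]/1500)*ey
    c=np.array(imaging.camera_params(n)['origin']);d=X-c
    return c+d*(z-c[2])/d[2]
for n,oz,pts in(('top',.05719608,dict(caseBL=(487,290),trayBR=(436,287),trayBL=(254,272))),('scene',.06066949,dict(caseBL=(486,305),trayBR=(432,297),x=(272,278)))):
    for k,v in pts.items(): print(n,k,ray(n,v,oz,.0405).round(4))
    P=np.load(n+'0.npz')['P'];w=(P[...,0]>.35)&(P[...,0]<.65)&(P[...,1]>-.3)&(P[...,1]<.45)&(abs(P[...,2])<.012)
    print('table z',np.median(P[w][:,2]).round(4))
psi=-.068
R=Ro.from_euler('z',psi)*Ro.from_euler('y',-np.pi/6);M=R.as_matrix()
# provisional origin from caseBL top
o=ray('top',(487,290),.0572,.0405); o2=ray('scene',(486,305),.0607,.0405)
F=(o+o2)/2+M[:,0]*.095; print('face',F)
np.save('F0.npy',F)
ims=[]
for n in('top','scene'):
    p=np.load(n+'0.npz')['p']
    im=ortho(n,p,F,M[:,0],M[:,1],(-.12,.12),(-.14,.18),1250)
    ims.append(im)
cv2.imwrite('pics/face2.png',np.vstack(ims)[:,:,::-1])
E
```

```text
top caseBL [ 0.4619 -0.1042  0.0405]
top trayBR [ 0.4637 -0.0704  0.0405]
top trayBL [0.473  0.0507 0.0405]
table z 0.0
scene caseBL [ 0.4577 -0.1034  0.0405]
scene trayBR [ 0.4607 -0.0678  0.0405]
scene x [0.4679 0.0387 0.0405]
table z 0.0013
face [ 0.54183509 -0.10941116  0.088     ]
```

View pics/face2.png

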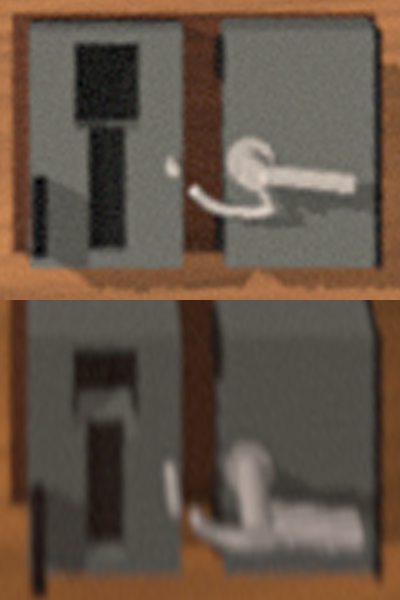

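Measured by eye from the rectified views:

| Item | Value |
|---|---|
| Brush head | (0.478, 0.355), yaw -0.095 |
| Face origin | about (0.542, -0.106, 0.088), yaw -0.067 |
| Cutout on the face | (49, 91.5) mm |
| Tray joint | about 0.014 |
| Cam joint | about 0.09 |

Next I move above the brush.

Call:
apply_moves --pt "100 0.59 -0.5 0 0.056" --pt "100 0.59 -0.5 0 0.056" --pt "100 0.59 -0.5 0 0.056" --pt "100 0.59 -0.5 0 0.056" --pt "100 0.59 -0.5 0 0.056" --pt "100 0.59 -0.5 -0.4 0.056" --pt "100 0.59 -0.5 -0.4 0.056" --pt "100 0.58 -0.47 -0.4 0.054" --pt "100 0 0 0 0" --pt "100 0 0 0 0" --newtons 8

```text
clock: 1.4
position: [0.4774, 0.356, 0.1335]
ee_rot: [-0.149, -3.137, -0.0]
force: [0.4, 1.0, 0.1]
width: 0.998
gripper_force: 0.0
```

Call:
apply_moves --pt "100 0 0 -0.7 0" --pt "100 0 0 -0.7 0" --pt "100 0 0 -0.34 0" --pt "100 0 0 0 0" --pt "0 0 0 0 0" --pt "0 0 0 0 0" --pt "0 0 0 0 0" --pt "0 0 0 0 0" --pt "0 0 0 0 0" --pt "0 0 0 0 0" --newtons 8

```text
clock: 2.65
position: [0.4779, 0.3555, 0.0292]
ee_rot: [-0.149, -3.138, 0.0]
force: [-0.1, -0.0, -0.4]
width: 0.398
gripper_force: 0.0
```

Call:
apply_moves --pt "0 0 0 0 0" --pt "0 0 0 0 0"

```text
clock: 2.9
position: [0.4779, 0.3555, 0.0292]
ee_rot: [-0.149, -3.138, 0.0]
force: [0.0, 0.2, 0.1]
width: 0.177
gripper_force: 0.0
```

```bash
python3 - <<'E'
from h import *
ims=[]
for n in('top','scene'):
    p,d=grab(n);u,v=project(n,[.45,.36,.04]).astype(int);print(u,v)
    ims.append(cv2.resize(p[v-45:v+45,u-45:u+45],(400,400),interpolation=2))
cv2.imwrite('pics/g1.png',np.hstack(ims)[:,:,::-1]);s=observe();print(s['width'],s['gripper_force'],s['force'])
E
```

```text
155 228
373 207
0.09200371293845751 0.0 [ 0.55598927  0.5030936  -0.76162712]
```

View pics/g1.png

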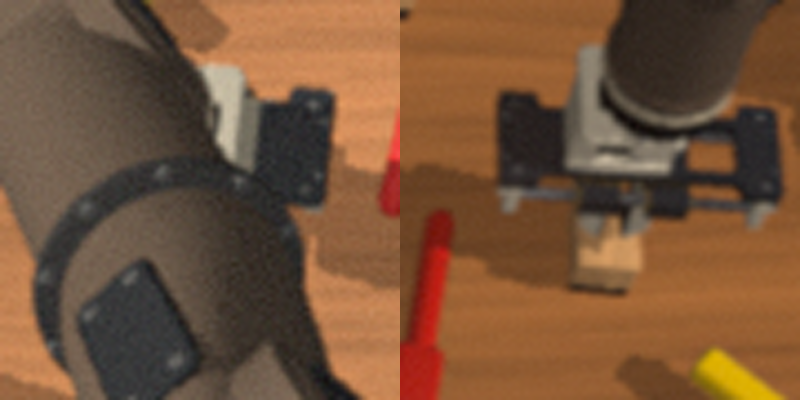

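The scene crop shows the fingers closing near (610,225) with the brush head in front of them at (610,255), so the pads are not on the head's sides. I'll measure where the head and fingers are.

```bash
python3 - <<'E'
from h import *
s=observe();print(s['position'],s['width'],s['joints'].round(3))
z=np.load('scene0.npz')
for t,T in((.029,'tip'),(.046,'g')): print(T,project('scene',[.4779,.3555,t]))
p,d=grab('scene');P=cloud('scene',d)
for nm,(pp,PP,dd) in dict(before=(z['p'],z['P'],z['d']),now=(p,P,d)).items():
    g=pp.astype(int);b=(dd>0)&(PP[...,2]>.036)&(PP[...,2]<.06)&(PP[...,0]>.3)&(PP[...,0]<.56)&(PP[...,1]>.30)&(PP[...,1]<.44)&(g[...,0]-g[...,2]>45)
    B=PP[b];print(nm,len(B),B.min(0).round(3),B.max(0).round(3),np.median(B,0).round(3))
G=P[(d>0)&(P[...,2]>.02)&(P[...,0]>.42)&(P[...,0]<.53)&(abs(P[...,1]-.356)<.05)]
c=p[(d>0)&(P[...,2]>.02)&(P[...,0]>.42)&(P[...,0]<.53)&(abs(P[...,1]-.356)<.05)].astype(int)
k=(c[:,0]-c[:,2]<25);print(G[k][G[k][:,2]<.11].round(3)[::6].tolist())
cv2.imwrite('pics/g2.png',cv2.resize(p[180:240,340:410],(700,600),interpolation=2)[:,:,::-1])
E
```

```text
[0.47789512 0.35548736 0.02919669] 0.09200371293845751 [-0.767  0.582  0.055  1.828 -0.045  0.733  0.788]
tip [372.9851485  216.18131365]
g [373.98993522 213.52754089]
before 432 [0.35  0.328 0.036] [0.513 0.379 0.054] [0.461 0.359 0.044]
now 153 [0.455 0.33  0.036] [0.513 0.379 0.059] [0.496 0.352 0.047]
[[0.474, 0.362, 0.097], [0.487, 0.361, 0.09], [0.49, 0.368, 0.088], [0.487, 0.367, 0.077], [0.486, 0.363, 0.069]]
```

View pics/g2.png

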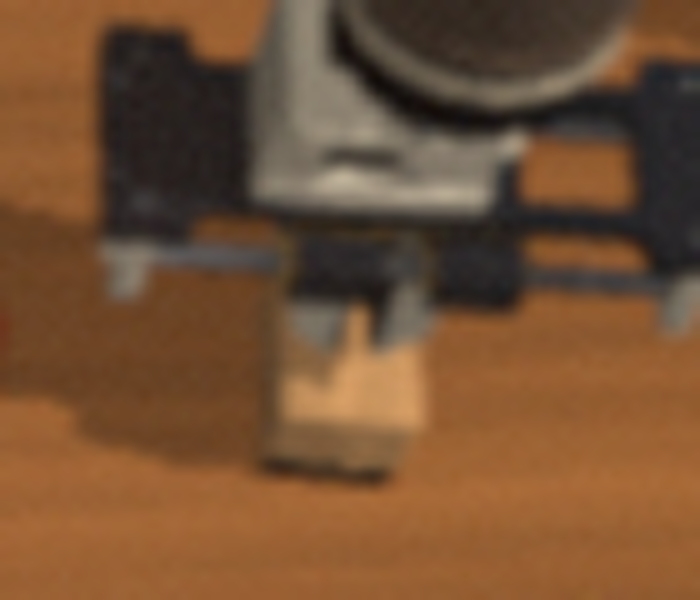

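The crop shows both finger tips at about (320,345) and (405,345), above the top of the head. The tips therefore sit about 3 cm higher than the reported TCP suggests. I'll shut the fingers and lower them in small steps to touch the head's top (z 0.046) and calibrate.

Call:
apply_moves --pt "0 0 0 0 0" --pt "0 0 0 -0.025 0" --pt "0 0 0 -0.025 0" --pt "0 0 0 -0.025 0" --pt "0 0 0 -0.025 0" --pt "0 0 0 0 0"

```text
clock: 3.8
position: [0.478, 0.3556, 0.0251]
ee_rot: [0.149, 3.138, 0.001]
force: [-5.8, -5.9, 23.1]
width: 0.003
gripper_force: 11.5
```

```bash
python3 - <<'E'
from h import *
s=observe();print(s['position'],s['force'],s['width'])
p,d=grab('scene');P=cloud('scene',d);c=p.astype(int)
w=(d>0)&(P[...,2]>.02)&(P[...,2]<.13)&(P[...,0]>.42)&(P[...,0]<.53)&(abs(P[...,1]-.356)<.08)&(c[...,0]-c[...,2]<22)
v,u=np.where(w)
for r in range(v.min(),v.max()+1):
    k=v==r; print(r,[(int(a),*np.round(P[r,a]*1000).astype(int),int(c[r,a].mean())) for a in u[k] if 368<a<384][::3])
E
```

```text
[0.47798232 0.3555749  0.02514968] [-5.78984004 -5.85502144 23.09708742] 0.003319328124212395
193 []
194 []
195 []
196 []
197 []
198 []
199 []
200 []
201 []
202 []
203 []
204 []
205 []
206 []
207 []
208 [(380, np.int64(505), np.int64(355), np.int64(126), 58)]
209 [(371, np.int64(508), np.int64(327), np.int64(126), 33), (379, np.int64(486), np.int64(362), np.int64(87), 71)]
210 [(371, np.int64(511), np.int64(327), np.int64(125), 53), (374, np.int64(513), np.int64(335), np.int64(128), 46), (378, np.int64(510), np.int64(349), np.int64(123), 56), (381, np.int64(513), np.int64(356), np.int64(128), 46)]
211 [(372, np.int64(484), np.int64(343), np.int64(73), 87), (375, np.int64(511), np.int64(340), np.int64(119), 62), (378, np.int64(513), np.int64(348), np.int64(121), 81)]
212 [(375, np.int64(481), np.int64(356), np.int64(60), 75), (379, np.int64(490), np.int64(364), np.int64(75), 108)]
213 [(374, np.int64(487), np.int64(350), np.int64(66), 91), (377, np.int64(489), np.int64(359), np.int64(68), 98)]
214 [(374, np.int64(487), np.int64(352), np.int64(59), 80)]
```

Contact came at a reported z of about 0.025 against a top at 0.046, so the real tips are about 20 mm above the reported TCP. I'll lift, open, go down further and grip again.

Call:
apply_moves --pt "0 0 0 0.2 0" --pt "100 0 0 0.1 0" --pt "100 0 0 0 0" --pt "100 0 0 0 0" --pt "100 0 0 0 0" --pt "100 0 0 0 0" --pt "100 0 0 0 0" --pt "100 0 0 0 0" --pt "100 0 0 0 0" --pt "100 0 0 -0.25 0" --pt "100 0 0 -0.2 0" --pt "100 0 0 0 0"

```text
clock: 5.35
position: [0.477, 0.3547, 0.0126]
ee_rot: [-0.149, -3.136, 0.003]
force: [-0.8, -0.9, -0.3]
width: 0.997
gripper_force: 0.0
```

Call:
apply_moves --pt "100 0 0 -0.07 0" --pt "0 0 0 0 0" --pt "0 0 0 0 0" --pt "0 0 0 0 0" --pt "0 0 0 0 0" --pt "0 0 0 0 0" --pt "0 0 0 0 0" --pt "0 0 0 0 0" --newtons 8

```text
clock: 6.35
position: [0.478, 0.3556, 0.0101]
ee_rot: [0.149, 3.138, 0.0]
force: [-0.7, -0.2, 1.0]
width: 0.501
gripper_force: 8.0
```

Gripped at 46 mm with 8 N. I'll lift and check the tilt.

Call:
apply_moves --pt "0 0 0 0.3 0" --pt "0 0 0 0.7 0" --pt "0 0 0 0.7 0" --pt "0 0 0 0.7 0" --pt "0 0 0 0.7 0" --pt "0 0 0 0.4 0.06" --pt "0 0 0 0 0"

```text
clock: 7.22
position: [0.4788, 0.3561, 0.2227]
ee_rot: [0.102, 3.137, 0.005]
force: [-0.5, -0.6, -1.9]
width: 0.496
gripper_force: 8.0
```

```bash
cat > tilt.py <<'E'
from h import *
s=observe();print(s['position'].round(4),s['force'].round(1),s['width'],s['ee_rot'].round(3)); T=s['position']
for n in('scene','top'):
    p,d=grab(n);P=cloud(n,d);c=p.astype(int)
    hs=cv2.cvtColor(p,cv2.COLOR_RGB2HSV)
    w=(d>0)&(np.linalg.norm(P-(T+[-.03,0,.02]),axis=-1)<.14)&(P[...,2]<T[2]+.06)&(P[...,2]>.025)&(c[...,0]-c[...,2]>40)&(c[...,0]>110)
    B=P[w]-T; print(n,len(B))
    for a in np.arange(-.15,.06,.02):
        k=(B[:,0]>a)&(B[:,0]<=a+.02)
        if k.sum()>4: print(np.round(a+.01,3),k.sum(),'y',np.percentile(B[k,1],[5,50,95]).round(3),'z',np.percentile(B[k,2],[5,50,95]).round(3))
E
python3 tilt.py
```

```text
[0.4788 0.3561 0.2227] [-0.5 -0.6 -1.9] 0.49646723649329205 [0.102 3.137 0.005]
scene 315
-0.04 11 y [0.004 0.011 0.022] z [0.024 0.03  0.033]
-0.02 22 y [-0.002  0.008  0.02 ] z [0.034 0.037 0.039]
-0.0 89 y [-0.037  0.002  0.02 ] z [0.033 0.038 0.042]
0.02 132 y [-0.022 -0.004  0.019] z [0.01  0.037 0.041]
0.04 61 y [-0.015  0.002  0.016] z [0.01  0.023 0.039]
top 0
```

```bash
cat >> h.py <<'E'
psi=-.067
F=np.array([.5421,-.1061,.088]);M=(Ro.from_euler('z',psi)*Ro.from_euler('y',-np.pi/6)).as_matrix()
def W(x,y,z): return F+M@(np.array([x,y,z])/1000)
DZ=np.array([0,0,.028])   # pinch centre above reported TCP
E
python3 - <<'E'
from h import *
P=np.load('top0.npz')['P'];p=np.load('top0.npz')['p'].astype(int)
k=(p[...,0]-p[...,1]>50)&(p[...,2]>110)&(P[...,2]>0.005)&(P[...,2]<.08);print('pink',P[k].min(0).round(3),P[k].max(0).round(3),np.percentile(P[k][:,2],90))
for nm,a in dict(hover=(-20,91.5,80),touch=(-20,91.5,48),flat=(-20,91.5,38),up=(-20,91.5,46),over=(49,91.5,46),in1=(49,91.5,22),home=(49,91.5,14)).items(): print(nm,(W(*a)-DZ).round(4))
print('tail end underside',W(-147,91.5,18).round(3)); print(observe()['position'],M.round(3).tolist())
E
```

```text
pink [ 0.191 -0.029  0.006] [0.51  0.379 0.074] 0.057237781388935316
hover [ 0.491  -0.011   0.1193]
touch [ 0.507  -0.012   0.0916]
flat [ 0.512  -0.0124  0.0829]
up [ 0.508  -0.0121  0.0898]
over [ 0.5676 -0.0161  0.1243]
in1 [ 0.5796 -0.0169  0.1036]
home [ 0.5836 -0.0172  0.0966]
tail end underside [ 0.412 -0.006  0.03 ]
[0.4774289  0.3551091  0.21958679] [[0.864, 0.067, -0.499], [-0.058, 0.998, 0.033], [0.5, 0.0, 0.866]]
```

Call:
apply_moves --pt "0 0.028 -0.4 0 0" --pt "0 0.028 -0.76 0 0" --pt "0 0.028 -0.8 0 0" --pt "0 0.028 -0.8 0 0" --pt "0 0.028 -0.8 0 0" --pt "0 0.028 -0.8 0 0" --pt "0 0.028 -0.8 0 0" --pt "0 0.028 -0.6 0 0" --pt "0 0 -0.34 -0.3 0" --pt "0 0 0 -0.6 0" --pt "0 0 0 -0.6 0" --pt "0 0 0 0 0"

```text
clock: 8.82
position: [0.488, -0.0116, 0.1274]
ee_rot: [-0.104, -3.133, 0.002]
force: [-0.3, -0.3, -1.5]
width: 0.501
gripper_force: 8.0
```

Call:
apply_moves --pt "0 0.16 0 -0.3 0" --pt "0 0.16 0 -0.3 0" --pt "0 0.018 0 -0.032 0" --pt "0 0.018 0 -0.032 0" --pt "0 0.018 0 -0.032 0" --pt "0 0.018 0 -0.032 0" --pt "0 0.018 0 -0.032 0" --pt "0 0 0 0 0"

```text
clock: 9.82
position: [0.5138, -0.011, 0.0853]
ee_rot: [-0.103, -3.137, 0.0]
force: [-7.8, -0.8, 5.1]
width: 0.5
gripper_force: 8.0
```

```bash
sed -i 's/w=(d>0)&/w=(d>0)\&(abs((P-T)[...,1])<.035)\&/; s/&(P\[...,2\]>.025)/\&(P[...,2]>T[2]-.06)\&((P-T)[...,0]>-.14)/' tilt.py; python3 tilt.py
```

```text
[ 0.5138 -0.011   0.0853] [-7.8 -0.8  5.1] 0.5003345163090211 [-0.103 -3.137  0.   ]
scene 217
-0.02 23 y [-0.015  0.009  0.024] z [-0.017  0.037  0.042]
-0.0 51 y [-0.016  0.003  0.022] z [0.013 0.041 0.045]
0.02 142 y [-0.019  0.     0.021] z [0.019 0.038 0.047]
top 0
```

```bash
cat > tilt2.py <<'E'
from h import *
s=observe();T=s['position'];print(T.round(4),s['force'].round(1),s['width'].round(3))
p,d=grab('scene');P=cloud('scene',d);c=p.astype(int)
w=(d>0)&(abs((P-T)[...,1])<.035)&(abs((P-T)[...,0])<.06)&(P[...,2]<T[2]+.08)&(P[...,2]>T[2]-.03)&(c[...,0]-c[...,2]>35)&(c[...,0]>90)
Q=P[w];rng=np.random.default_rng(1);best=0
for _ in range(3000):
    a=Q[rng.choice(len(Q),3,False)];n=np.cross(a[1]-a[0],a[2]-a[0]);L=np.linalg.norm(n)
    if L<5e-5: continue
    n*=np.sign(n[2])/L
    if n[2]<.75: continue
    k=abs((Q-a[0])@n)<.002
    if k.sum()>best: best=k.sum();K=k
c0=Q[K].mean(0);n=np.linalg.svd(Q[K]-c0)[2][2];n*=np.sign(n[2])
fx=(Q[K]-F)@M
print(len(Q),best,'normal',n.round(3),'tilt in face frame deg',np.degrees(np.arctan2(n@M[:,0],n@M[:,2])).round(1),'y',np.degrees(np.arctan2(n@M[:,1],n@M[:,2])).round(1))
print('top pts in face frame: lo',np.percentile(fx,3,axis=0).round(4),'med',np.median(fx,0).round(4),'hi',np.percentile(fx,97,axis=0).round(4))
E
python3 tilt2.py
```

```text
Traceback (most recent call last):
  File "tilt2.py", line 2, in <module>
    s=observe();T=s['position'];print(T.round(4),s['force'].round(1),s['width'].round(3))
                                                                     ^^^^^^^^^^^^^^^^
AttributeError: 'float' object has no attribute 'round'
```

```bash
sed -i "s/,s\['width'\].round(3)//" tilt2.py; python3 tilt2.py
```

```text
[ 0.5138 -0.011   0.0854] [-7.3 -1.1  4.2]
249 94 normal [-0.181  0.086  0.98 ] tilt in face frame deg 19.2 y 4.5
top pts in face frame: lo [-0.0351  0.0735  0.0409] med [-0.0048  0.0926  0.0487] hi [0.0124 0.1148 0.059 ]
```

```bash
cat > prof.py <<'E'
from h import *
s=observe();T=s['position'];t=(T+DZ-F)@M*1000;print('pivot face mm',t.round(1),'force',s['force'].round(1))
acc=[]
for i in range(3):
    p,d=grab('scene');P=cloud('scene',d);f=(P-F)@M*1000
    acc.append(f)
f=np.median(acc,0);c=p.astype(int)
for y0 in(-14,0,14):
    w=(d>0)&(abs(f[...,1]-t[1]-y0)<5)&(abs(f[...,0]-t[0])<60)&(f[...,2]>-40)&(f[...,2]<62)
    q=f[w];col=c[w];o=np.argsort(q[:,0])
    print('y',y0,[(int(a),int(b),'W' if k[0]-k[2]>35 else 'g') for (a,_,b),k in zip(q[o],col[o])][::2])
E
python3 prof.py
```

```text
pivot face mm [-17.3  93.   39.3] force [-7.1 -1.1  4.9]
y -14 [(-34, 59, 'W'), (-33, 60, 'W'), (-31, 57, 'W'), (-26, 56, 'g'), (-26, 57, 'g'), (-15, 52, 'W'), (-14, -6, 'g'), (-13, 54, 'W'), (-11, 51, 'W'), (-10, 52, 'W'), (-9, -7, 'g'), (-8, -6, 'g'), (-7, 1, 'g'), (-7, 50, 'W'), (-5, 48, 'W'), (-4, 6, 'g'), (-3, 10, 'g'), (-2, 7, 'g'), (-2, 11, 'g'), (-1, 50, 'W'), (-1, 46, 'W'), (0, 47, 'W'), (0, -4, 'g'), (1, 45, 'W'), (3, -6, 'g'), (4, 46, 'W'), (4, 26, 'W'), (4, 22, 'W'), (5, 19, 'W'), (6, 45, 'W'), (7, 38, 'W'), (8, 32, 'W'), (8, 45, 'W'), (9, -6, 'g'), (9, 36, 'W'), (9, 32, 'W'), (10, 36, 'W'), (10, 43, 'W'), (11, 2, 'g'), (12, -7, 'g'), (13, -21, 'g'), (14, -17, 'g'), (14, 0, 'g'), (14, -20, 'g'), (15, -5, 'g'), (15, -9, 'g'), (15, -9, 'g'), (16, -5, 'g'), (17, -11, 'g'), (17, -22, 'g'), (19, -21, 'g'), (23, -21, 'g'), (24, -21, 'g'), (27, -23, 'g'), (30, -21, 'g'), (35, -21, 'g'), (36, -20, 'g'), (42, -20, 'g')]
y 0 [(-37, 58, 'W'), (-35, 59, 'W'), (-32, 57, 'W'), (-31, 58, 'W'), (-28, 56, 'W'), (-26, 57, 'W'), (-15, -6, 'g'), (-15, -6, 'g'), (-12, -4, 'g'), (-11, 52, 'W')
[... 857 characters left out ...]
W'), (-9, 50, 'W'), (-6, 3, 'g'), (-6, -3, 'g'), (-5, 49, 'W'), (-4, 49, 'W'), (-3, 46, 'W'), (-3, 8, 'g'), (-2, -5, 'g'), (-2, 9, 'g'), (-1, 13, 'W'), (-1, -7, 'g'), (0, 49, 'W'), (0, -6, 'g'), (1, 18, 'W'), (2, 15, 'W'), (2, 47, 'W'), (2, 43, 'W'), (3, 44, 'W'), (4, 24, 'W'), (4, 44, 'W'), (4, 23, 'W'), (5, 28, 'W'), (5, 0, 'g'), (6, 35, 'W'), (7, -5, 'g'), (7, 36, 'W'), (8, -5, 'g'), (9, 40, 'W'), (11, 45, 'W'), (11, -6, 'g'), (12, 1, 'g'), (13, -16, 'g'), (13, -19, 'g'), (14, -8, 'g'), (14, -19, 'g'), (15, -15, 'g'), (15, -14, 'g'), (16, 0, 'g'), (18, -20, 'g'), (22, -21, 'g'), (24, -19, 'g'), (26, -22, 'g'), (29, -20, 'g'), (31, -22, 'g'), (33, -21, 'g'), (38, -21, 'g'), (39, -20, 'g')]
```

The profile shows the brush has only tilted 13 of 30 degrees, because friction at the bristle edge opposes the rotation. Dragging the tool down the slope while pressing should turn it the rest of the way.

Call:
apply_moves --pt "0 -0.036 0.0025 -0.021 0" --pt "0 -0.036 0.0025 -0.021 0" --pt "0 -0.036 0.0025 -0.021 0" --pt "0 -0.036 0.0025 -0.021 0" --pt "0 -0.036 0.0025 -0.021 0" --pt "0 -0.036 0.0025 -0.021 0" --pt "0 0 0 0 0"

```text
clock: 11.0
position: [0.5026, -0.0095, 0.0767]
ee_rot: [-0.102, -3.139, -0.0]
force: [-1.3, 0.5, -1.0]
width: 0.498
gripper_force: 8.0
```

```bash
cat > prof2.py <<'E'
from h import *
s=observe();T=s['position'];t=(T+DZ-F)@M*1000;print('pivot face mm',t.round(1),'force',s['force'].round(1))
A=[]
for i in range(4):
    p,d=grab('scene');P=cloud('scene',d);f=(P-F)@M*1000;c=p.astype(int)
    w=(d>0)&(abs(f[...,1]-t[1])<19)&(abs(f[...,0]-t[0])<60)&(f[...,2]>t[2]+2)&(f[...,2]<t[2]+25)&(c[...,0]-c[...,2]>35)
    A.append(f[w])
q=np.vstack(A)
for a in range(int(t[0])-40,int(t[0])+45,6):
    k=(q[:,0]>=a)&(q[:,0]<a+6)
    if k.sum()>3: print(a+3,k.sum(),np.percentile(q[k,2],[10,50,90]).round(1))
a=q[:,0].mean()
from numpy.polynomial import polynomial as pl
k=np.ones(len(q),bool)
for _ in range(8):
    A_=np.c_[q[k,:2],np.ones(k.sum())];co=np.linalg.lstsq(A_,q[k,2],rcond=None)[0];r=q[:,2]-np.c_[q[:,:2],np.ones(len(q))]@co;k=abs(r)<max(2,np.std(r[k])*1.5)
print('tilt deg x,y',np.degrees(np.arctan(co[:2])).round(1),'n',k.sum(),len(q),'x range',np.percentile(q[k,0],[2,98]).round(1),'y range',np.percentile(q[k,1],[2,98]).round(1),'h at pivot',(np.r_[t[:2],1]@co).round(1))
E
python3 prof2.py
```

```text
pivot face mm [-31.4  93.7  37.4] force [-1.3  0.5 -1. ]
-56 27 [52.  53.7 54.9]
-50 64 [51.9 54.2 56. ]
-44 22 [53.5 55.  56.6]
-38 6 [48.3 56.1 56.8]
-32 13 [48.4 50.6 51.7]
-26 62 [48.2 50.3 52.1]
-20 69 [47.  49.2 51. ]
-14 62 [44.9 48.4 50.7]
-8 99 [41.6 46.2 49.3]
-2 74 [39.9 43.6 47.1]
tilt deg x,y [-9.5  0. ] n 320 501 x range [-57.   -1.9] y range [ 75.1 111.7] h at pivot 51.0
```

Call:
apply_moves --pt "0 0.148 -0.012 0.143 0" --pt "0 0.04 0 -0.07 0" --pt "0 -0.02 0.002 -0.025 0" --pt "0 -0.02 0.002 -0.025 0" --pt "0 -0.02 0.002 -0.025 0" --pt "0 -0.02 0.002 -0.025 0" --pt "0 -0.02 0.002 -0.025 0" --pt "0 -0.02 0.002 -0.025 0" --pt "0 0 0 0 0"

```text
clock: 12.32
position: [0.5082, -0.0095, 0.0732]
ee_rot: [0.102, 3.137, 0.001]
force: [-0.2, -0.0, 7.7]
width: 0.499
gripper_force: 8.0
```

```bash
python3 prof2.py
```

```text
pivot face mm [-28.3  94.1  31.6] force [-0.2 -0.   7.7]
-53 38 [45.7 46.9 48.1]
-47 40 [46.1 47.6 49.1]
-41 20 [48.1 48.9 50.9]
-23 19 [45.8 46.7 47.5]
-17 44 [45.3 47.7 49.2]
-11 60 [44.5 47.6 49.4]
-5 157 [36.2 42.9 48.5]
1 103 [34.5 40.9 47. ]
tilt deg x,y [-1.2 -0. ] n 239 485 x range [-53.9   0.4] y range [ 75.4 112.1] h at pivot 47.1
```

The brush now lies flat on the sloping face. Next I measure it relative to the cutout with the same camera.

```bash
cat > rel.py <<'E'
from h import *
s=observe();T=s['position'];t=(T+DZ-F)@M*1000;print('pivot',t.round(1),s['force'].round(1))
A=[];C=[]
for i in range(5):
    p,d=grab('scene');P=cloud('scene',d);f=(P-F)@M*1000;k=d>0
    A.append(f[k]);C.append(p[k].astype(int))
f=np.vstack(A);c=np.vstack(C);wood=c[:,0]-c[:,2]>35
near=(abs(f[:,0]-t[0])<60)&(abs(f[:,1]-t[1])<34)
fr=wood&near&(f[:,2]>16)&(f[:,2]<40)&(f[:,0]>t[0]+15)
print('front wood face x',np.percentile(f[fr,0],[10,50,90]).round(1),fr.sum())
for x0 in(22,26,-16): 
    k=wood&near&(abs(f[:,0]-t[0]-x0)<4)&(f[:,2]>t[2]+9);print('y edges',x0,np.percentile(f[k,1],[1,3,50,97,99]).round(1) if k.sum()>9 else '',k.sum())
k=(f[:,2]<-13)&(f[:,2]>-30)&(f[:,0]>18)&(f[:,0]<75)&(abs(f[:,1]-91)<36);print('cutout floor y',np.percentile(f[k,1],[1,3,50,97,99]).round(1),'x',np.percentile(f[k,0],[2,98]).round(1),'z',np.median(f[k,2]).round(1),k.sum())
k=(abs(f[:,2])<5)&(f[:,0]>20)&(f[:,0]<80)&(f[:,1]>45)&(f[:,1]<62);print('tray top z',np.percentile(f[k,2],[20,50,80]).round(1),k.sum())
k=(abs(f[:,2])<5)&(f[:,0]>-60)&(f[:,0]<90)&(f[:,1]>20)&(f[:,1]<60);print('tray seam y',np.percentile(f[k,1],[1,3,6]).round(1))
E
python3 rel.py
```

```text
pivot [-28.4  94.   31.5] [ 0.2 -0.5  8.3]
front wood face x [-5.1 -2.2  1.4] 498
y edges 22 [ 72.7  72.8  93.7 124.4 127.9] 175
y edges 26 [ 72.7  72.8  99.5 127.9 128. ] 223
y edges -16 [ 77.5  78.8  97.2 112.6 112.6] 60
cutout floor y [ 69.   69.7  90.3 111.9 112.3] x [18.6 48.1] z -21.5 434
tray top z [0.5 1.7 2.9] 318
tray seam y [31.9 32.7 33.7]
```

```bash
cat > edge.py <<'E'
from h import *
import sys
def prof(n,p,zp,xr,yr,axis,s=4000):
    im=ortho(n,p,F+M[:,2]*zp,M[:,0],M[:,1],xr,yr,s).astype(float)
    return im
def edges(sig,hi,s):  # gradient extrema
    g=np.gradient(cv2.GaussianBlur(sig.reshape(1,-1),(0,0),4).ravel());i=np.argsort(-abs(g));out=[]
    for j in i:
        if all(abs(j-k)>24 for k,_ in out): out.append((j,g[j]))
        if len(out)==5: break
    return [(round(hi*1000-j/s*1000,1),round(v,2)) for j,v in out]
for n in('scene','top'):
    p,_=grab(n)
    t=(observe()['position']+DZ-F)@M
    if n=='scene':
        for a,b in((.012,.024),(.018,.027)):
            im=prof(n,p,.0475,(t[0]+a,t[0]+b),(.055,.135),1);print('brush y edges (R-B)',edges((im[...,0]-im[...,2]).mean(0),.135,4000))
        im=prof(n,p,.0475,(t[0]-.01,t[0]+.05),(t[1]-.012,t[1]+.012),0);print('brush x edges(R-B)',edges((im[...,0]-im[...,2]).mean(1),t[0]+.05,4000))
    z0=np.load(n+'0.npz')['p']
    im=prof(n,z0,.0015,(.03,.075),(.05,.135),1);print(n,'cutout y edges',edges(im.mean((0,2)),.135,4000))
    im=prof(n,z0,.0015,(.0,.1),(.075,.108),0);print(n,'cutout x edges',edges(im.mean((1,2)),.1,4000))
E
python3 edge.py
```

```text
brush y edges (R-B) [(np.float64(117.8), np.float64(2.15)), (np.float64(72.2), np.float64(-1.84)), (np.float64(133.0), np.float64(0.27)), (np.float64(63.8), np.float64(-0.26)), (np.float64(56.8), np.float64(-0.26))]
brush y edges (R-B) [(np.float64(117.8), np.float64(2.32)), (np.float64(72.2), np.float64(-1.96)), (np.float64(133.2), np.float64(0.42)), (np.float64(56.8), np.float64(-0.26)), (np.float64(98.8), np.float64(0.22))]
brush x edges(R-B) [(np.float64(-25.8), np.float64(-1.42)), (np.float64(-19.6), np.float64(-0.69)), (np.float64(-32.1), np.float64(-0.51)), (np.float64(10.9), np.float64(-0.41)), (np.float64(-6.3), np.float64(-0.35))]
scene cutout y edges [(np.float64(118.8), np.float64(-1.59)), (np.float64(66.2), np.float64(1.4)), (np.float64(73.2), np.float64(-0.66)), (np.float64(112.5), np.float64(0.37)), (np.float64(85.0), np.float64(0.27))]
scene cutout x edges [(np.float64(52.2), np.float64(1.23)), (np.float64(81.2), np.float64(-1.17)), (np.float64(26.2), np.float64(-1.11)), (np.float64(87.5), np.float64(-0.63)), (np.float64(20.0), np.float64(-0.55))]
top cutout y edges [(np.float64(116.8), np.float64(-3.8)), (np.float64(66.0), np.float64(3.17)), (np.float64(110.2), np.float64(0.5)), (np.float64(102.5), np.float64(0.26)), (np.float64(80.5), np.float64(0.22))]
top cutout x edges [(np.float64(85.8), np.float64(-3.71)), (np.float64(25.0), np.float64(2.05)), (np.float64(18.8), np.float64(-1.31)), (np.float64(97.5), np.float64(0.83)), (np.float64(78.5), np.float64(0.33))]
```

Call:
apply_moves --pt "0 -0.05 0.003 0.1 0" --pt "0 0.2 -0.02 0.116 0" --pt "0 0.4 -0.041 0.232 0" --pt "0 0.4 -0.041 0.232 0" --pt "0 0.2 -0.02 0.116 0" --pt "0 0 0 0 0" --pt "0 0 0 0 0"

```text
clock: 13.75
position: [0.5748, -0.0167, 0.1193]
ee_rot: [-0.102, -3.138, 0.0]
force: [0.5, 0.2, -1.9]
width: 0.499
gripper_force: 8.0
```

```bash
python3 prof2.py; python3 rel.py | head -2; python3 edge.py | head -2
```

```text
pivot face mm [52.8 91.4 38. ] force [ 0.5  0.2 -1.9]
27 6 [51.4 52.  52.5]
33 47 [52.1 53.7 55.3]
39 48 [53.1 54.3 56.1]
45 20 [53.5 55.5 56.5]
57 7 [51.8 52.3 52.8]
63 39 [52.3 53.6 55.5]
69 58 [52.2 54.4 56.1]
75 145 [42.9 51.9 54.8]
81 170 [41.8 47.4 53.9]
tilt deg x,y [-1.1 -0.5] n 286 543 x range [31.2 81.5] y range [ 73. 110.] h at pivot 53.9
pivot [53.4 91.5 38.1] [ 0.7  0.5 -1.8]
front wood face x [76.7 79.6 82.5] 455
brush y edges (R-B) [(np.float64(115.2), np.float64(2.4)), (np.float64(69.2), np.float64(-2.26)), (np.float64(132.8), np.float64(0.6)), (np.float64(97.2), np.float64(0.29)), (np.float64(85.2), np.float64(-0.26))]
brush y edges (R-B) [(np.float64(69.5), np.float64(-2.37)), (np.float64(115.2), np.float64(2.31)), (np.float64(132.8), np.float64(0.66)), (np.float64(97.5), np.float64(0.55)), (np.float64(83.8), np.float64(-0.37))]
```

Call:
apply_moves --pt "0 0.063 -0.003 -0.069 0" --pt "0 0.046 -0.003 -0.079 0" --pt "0 0.046 -0.003 -0.079 0" --pt "0 0 0 0 0"

```text
clock: 14.8
position: [0.5852, -0.0173, 0.1057]
ee_rot: [-0.102, -3.139, 0.0]
force: [0.4, -0.2, -0.7]
width: 0.503
gripper_force: 8.0
```

```bash
python3 prof2.py; python3 rel.py | head -2
```

```text
pivot face mm [55.  91.5 21. ] force [ 0.4 -0.2 -0.7]
35 12 [34.5 35.5 36.6]
41 68 [35.2 37.3 38.6]
47 23 [36.7 37.8 39.3]
65 38 [35.1 36.7 37.4]
71 65 [34.9 37.2 38.8]
77 127 [25.8 34.9 38.6]
83 174 [24.6 30.5 36.8]
89 5 [24.3 28.7 32.7]
tilt deg x,y [-1.8 -0.6] n 262 514 x range [37.9 84.6] y range [ 73.2 110. ] h at pivot 36.8
pivot [55.5 91.5 21.7] [-0.   1.2 -2.4]
front wood face x [74.8 81.2 84.5] 666
```

The brush is 10 mm into the cutout with no contact force. I lower it another 6 mm, then release.

Call:
apply_moves --pt "0 0.025 -0.002 -0.043 0" --pt "0 0.025 -0.002 -0.043 0" --pt "0 0 0 0 0"

```text
clock: 15.62
position: [0.5884, -0.0173, 0.101]
ee_rot: [-0.102, -3.14, -0.0]
force: [0.8, -0.6, -2.5]
width: 0.505
gripper_force: 8.0
```

```bash
python3 prof2.py|tail -1; python3 rel.py | head -2
```

```text
tilt deg x,y [-2.3  1.5] n 237 487 x range [39.  84.8] y range [ 73.3 110.3] h at pivot 31.1
pivot [55.4 91.4 15.6] [ 0.5  0.5 -2.3]
front wood face x [73.5 80.9 84.5] 535
```

Call:
apply_moves --pt "80 0 0 0 0" --pt "80 0 0 0 0" --pt "80 0 0 0 0" --pt "80 0 0 0 0" --pt "80 0 0 0.2 0" --pt "80 0 0 0.6 0" --pt "0 -0.2 0 0.6 0" --pt "0 -0.2 0 0 0" --pt "0 0 0 0 0" --pt "0 0 0 0 0" --pt "0 0 0 0 0" --pt "0 0 0 0 0"

```text
clock: 17.58
position: [0.5644, -0.0175, 0.1847]
ee_rot: [-0.102, -3.139, 0.0]
force: [-0.3, -0.3, 0.0]
width: 0.198
gripper_force: 0.0
```

```bash
cat > pr.py <<'E'
from h import *
s=observe();print(s['position'].round(4),s['force'].round(1),s['width'])
h=np.array([np.cos(psi),np.sin(psi),0])*.0095
for z in(45,31,24,22,19): print('press',z,(W(49,91.5,z)-h-[0,0,.0205]).round(4))
p,d=grab('scene');P=cloud('scene',d);f=(P-F)@M*1000;c=p.astype(int)
w=(d>0)&(c[...,0]-c[...,2]>35)&(abs(f[...,0]-49)<40)&(abs(f[...,1]-92)<20)&(f[...,2]>10)&(f[...,2]<60)
q=f[w]
for a in range(12,84,8):
    k=abs(q[:,0]-a)<4
    if k.sum()>3: print(a,k.sum(),np.percentile(q[k,2],[20,50,80]).round(1))
E
python3 pr.py
```

```text
[ 0.5644 -0.0175  0.1847] [-0.3 -0.3  0. ] 0.19832537921562293
press 45 [ 0.5586 -0.0155  0.131 ]
press 31 [ 0.5656 -0.016   0.1188]
press 24 [ 0.5691 -0.0162  0.1128]
press 22 [ 0.5701 -0.0163  0.1111]
press 19 [ 0.5716 -0.0164  0.1085]
20 12 [28.4 29.3 30.1]
28 20 [28.5 29.3 30.4]
36 17 [28.7 30.  30.8]
44 22 [28.8 30.6 31.6]
52 18 [29.9 30.7 32. ]
60 16 [30.9 31.6 32.2]
68 16 [31.3 32.3 33.1]
76 86 [15.7 24.6 31.3]
```

Call:
apply_moves --pt "0 -0.063 0.033 -0.875 0" --pt "0 0 0 0 0" --pt "0 0.1 -0.007 -0.173 0" --pt "0 0.017 -0.001 -0.029 0" --pt "0 0.017 -0.001 -0.029 0" --pt "0 0.017 -0.001 -0.029 0" --pt "0 0.017 -0.001 -0.029 0" --pt "0 0 0 0 0" --newtons 20

```text
clock: 18.62
position: [0.5708, -0.0163, 0.1154]
ee_rot: [0.102, 3.14, -0.0]
force: [0.5, -0.5, 1.0]
width: 0.003
gripper_force: 0.4
```

```bash
python3 pr.py
```

```text
[ 0.5708 -0.0163  0.1154] [ 0.5 -0.5  1. ] 0.0025127602312374877
press 45 [ 0.5586 -0.0155  0.131 ]
press 31 [ 0.5656 -0.016   0.1188]
press 24 [ 0.5691 -0.0162  0.1128]
press 22 [ 0.5701 -0.0163  0.1111]
press 19 [ 0.5716 -0.0164  0.1085]
36 5 [25.1 27.4 28.9]
44 5 [24.2 25.4 26.2]
52 22 [26.4 27.2 29.5]
60 18 [26.7 28.1 29. ]
68 20 [25.9 29.2 30.2]
76 77 [14.2 22.  26.8]
```

Call:
apply_moves --pt "0 0.0125 -0.001 -0.0217 0" --pt "0 0.0125 -0.001 -0.0217 0" --pt "0 0.0125 -0.001 -0.0217 0" --pt "0 0 0 0 0"

```text
clock: 19.18
position: [0.5735, -0.0158, 0.112]
ee_rot: [0.101, 3.139, 0.001]
force: [-0.8, 1.3, 7.0]
width: 0.005
gripper_force: 3.0
```

```bash
python3 pr.py | grep -v press
```

```text
[ 0.5735 -0.0158  0.112 ] [-0.8  1.3  7. ] 0.0049760484619762275
36 4 [22.6 23.4 24.3]
52 14 [23.2 23.8 25.5]
60 33 [23.6 24.8 27. ]
68 21 [22.1 23.6 24.6]
76 58 [14.5 19.5 23.7]
```

Call:
apply_moves --pt "0 0.0125 -0.001 -0.0217 0" --pt "0 0.0125 -0.001 -0.0217 0" --pt "0 0 0 0 0"

```text
clock: 19.6
position: [0.5742, -0.0157, 0.1111]
ee_rot: [0.101, 3.14, 0.002]
force: [-12.0, 2.3, 27.7]
width: 0.006
gripper_force: 15.1
```

```bash
python3 pr.py | grep -v press
```

```text
[ 0.5742 -0.0157  0.1111] [-12.    2.3  27.7] 0.006432706757107233
44 5 [21.1 21.2 21.8]
52 12 [22.4 23.5 24.1]
60 20 [23.5 24.8 25.6]
68 24 [22.6 23.1 24.8]
76 60 [12.8 18.9 23. ]
```

Call:
apply_moves --pt "0 -0.3 0.02 0.55 0" --pt "0 -0.3 0.02 0.55 0" --pt "0 -0.8 0 0.3 0" --pt "0 0 0 0 0"

```text
clock: 20.15
position: [0.4883, -0.0141, 0.1941]
ee_rot: [0.102, 3.139, 0.002]
force: [0.5, -0.2, 0.3]
width: 0.005
gripper_force: 0.0
```

```bash
cat > home.py <<'E'
from h import *
print(observe()['position'].round(4))
A=[];cc=[]
for i in range(5):
    p,d=grab('scene');P=cloud('scene',d);f=(P-F)@M*1000;k=d>0;A.append(f[k]);cc.append(p[k].astype(int))
q=np.vstack(A);c=np.vstack(cc);q_=q
w=(c[:,0]-c[:,2]>35)&(abs(q[:,1]-92)<17)&(q[:,0]>20)&(q[:,0]<76)&(q[:,2]>14)&(q[:,2]<45)
b=q[w];co=np.array([0,0,24.]);
for _ in range(10):
    r=b[:,2]-np.c_[b[:,:2],np.ones(len(b))]@co;k=abs(r)<2.5;co=np.linalg.lstsq(np.c_[b[k,:2],np.ones(k.sum())],b[k,2],rcond=None)[0]
print('brush top slope rad',co[:2].round(3),'z at centre',(np.array([49,92,1])@co).round(2),k.sum(),len(b))
w=(c.max(1)-c.min(1)<25)&(abs(q[:,2])<5)&(q[:,0]>0)&(q[:,0]<90)&((abs(q[:,1]-50)<8)|(abs(q[:,1]-132)<6));t=q[w]
co2=np.linalg.lstsq(np.c_[t[:,:2],np.ones(len(t))],t[:,2],rcond=None)[0];print('tray top slope',co2[:2].round(3),'z at centre',(np.array([49,92,1])@co2).round(2),len(t))
fr=(c[:,0]-c[:,2]>35)&(abs(q[:,1]-92)<18)&(q[:,2]>4)&(q[:,2]<19)&(q[:,0]>60)&(q[:,0]<95);print('front x',np.median(q[fr,0]).round(1))
E
python3 home.py; python3 - <<'E'
from h import *
p,_=grab('scene');u,v=project('scene',W(-10,40,20)).astype(int)
cv2.imwrite('pics/h1.png',cv2.resize(p[v-55:v+50,u-70:u+70],(800,600),interpolation=2)[:,:,::-1])
E
```

```text
[ 0.4883 -0.0141  0.1941]
brush top slope rad [-0.001 -0.002] z at centre 23.57 533 619
tray top slope [0.002 0.001] z at centre 1.63 756
front x 78.5
```

View pics/h1.png

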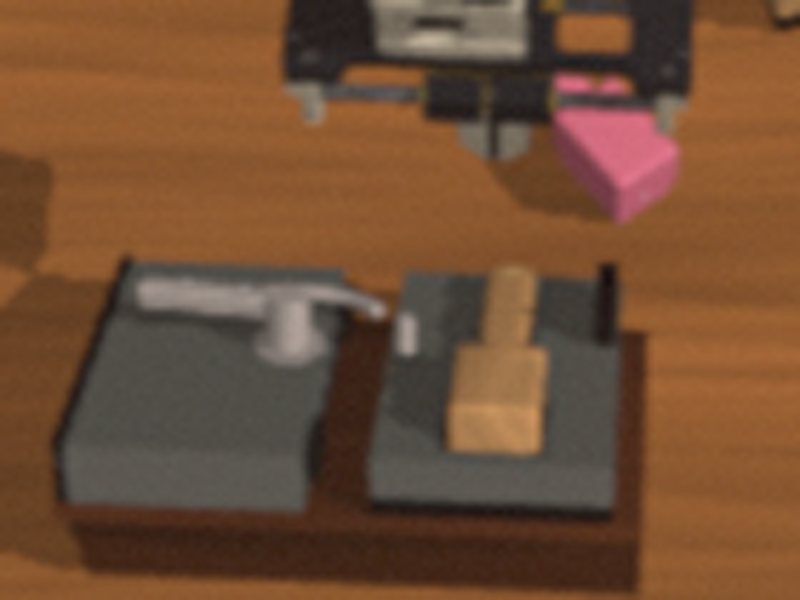

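The crop shows the brush seated in the tray at (497,390). Its top is 21.9 mm above the tray, parallel to it. The push bar is at (607,300), the post at (407,335) and the lever runs from (290,300) to (145,292). Next I measure the bar and the lever.

```bash
python3 - <<'E'
from h import *
A=[];cc=[]
for n in('scene',)*4:
    p,d=grab(n);P=cloud(n,d);f=(P-F)@M*1000;k=d>0;A.append(f[k]);cc.append(p[k].astype(int))
q=np.vstack(A);c=np.vstack(cc)
w=(abs(q[:,1]-146)<16)&(q[:,2]>12)&(q[:,2]<26)&(abs(q[:,0]+45)<50)&(c.max(1)<90);b=q[w]
print('bar',len(b),np.percentile(b,[3,50,97],axis=0).round(1).tolist())
w=(q[:,1]<-12)&(q[:,1]>-115)&(q[:,2]>17)&(q[:,2]<40)&(abs(q[:,0]+15)<35);b=q[w]
for y in range(-110,-10,12):
    k=abs(b[:,1]-y)<6
    if k.sum()>5: print('lever y',y,k.sum(),'x',np.percentile(b[k,0],[5,50,95]).round(1),'z',np.percentile(b[k,2],[5,50,95]).round(1))
for z in(10,): print('bar pre',(W(-46,151.5+25,z)-[0,0,.0205]).round(4),'contact',(W(-46,151.5,z)-[0,0,.0205]).round(4))
E
```

```text
bar 187 [[-75.7, 140.4, 13.3], [-39.3, 146.3, 21.1], [-17.6, 150.8, 24.0]]
lever y -98 66 x [-21.9 -12.7  -8.8] z [22.2 30.5 34.3]
lever y -86 80 x [-20.  -11.9  -7. ] z [22.4 30.7 35.1]
lever y -74 95 x [-19.2 -10.2  -5.4] z [21.7 30.  34.9]
lever y -62 86 x [-17.9  -9.5  -4.4] z [21.7 30.4 35. ]
lever y -50 84 x [-15.8  -7.3  -3.7] z [22.7 30.8 35.2]
lever y -38 100 x [-16.3  -5.9  -0.7] z [20.3 30.6 34.7]
lever y -26 119 x [-15.6  -2.2   4.3] z [18.4 31.  35.2]
lever y -14 94 x [-41.   -3.7   4.1] z [17.7 29.2 35.7]
bar pre [0.5092 0.073  0.0532] contact [0.5075 0.0481 0.0532]
```

Call:
apply_moves --pt "0 0.12 0.6 0 0" --pt "0 0.12 0.6 -0.2 0" --pt "0 0.13 0.6 -0.6 0" --pt "0 0 0.02 -0.85 0" --pt "0 0 0 -0.7 0" --pt "0 0 0 0 0" --pt "0 -0.011 -0.166 0 0" --pt "0 -0.011 -0.166 0 0" --pt "0 0 0 0 0"

```text
clock: 21.78
position: [0.5122, 0.0738, 0.0533]
ee_rot: [0.105, 3.138, 0.0]
force: [0.8, -0.1, 0.6]
width: 0.004
gripper_force: 0.0
```

```bash
cat > seam.py <<'E'
from h import *
s=observe();t=(s['position']+[0,0,.0205]-F)@M*1000;print('tip face',t.round(1),s['force'].round(1))
p,_=grab('scene')
for n in('scene','z0'):
    im=ortho('scene',p if n=='scene' else np.load('scene0.npz')['p'],F+M[:,2]*.0015,M[:,0],M[:,1],(.05,.085),(-.02,.06),4000).astype(float)
    sig=cv2.GaussianBlur((im[...,0]-im[...,2]).mean(0).reshape(1,-1),(0,0),4).ravel();g=np.gradient(sig)
    print(n,'gap from',round(60-np.argmax(g)/4,1),'to',round(60-np.argmin(g)/4,1),'peak',g.max().round(2),g.min().round(2))
E
python3 seam.py
```

```text
tip face [-43.4 177.5   8.6] [ 0.8 -0.1  0.6]
scene gap from 31.2 to 6.5 peak 1.17 -1.08
z0 gap from 31.2 to 6.5 peak 1.19 -0.9
```

Call:
apply_moves --pt "0 -0.006 -0.083 0 0" --pt "0 -0.006 -0.083 0 0" --pt "0 -0.006 -0.083 0 0" --pt "0 0 0 0 0"

```text
clock: 22.32
position: [0.5102, 0.0597, 0.0519]
ee_rot: [-0.103, -3.14, 0.0]
force: [0.1, 0.0, -0.1]
width: 0.006
gripper_force: 0.0
```

```bash
python3 seam.py
```

```text
tip face [-45.  163.3   7.9] [ 0.1  0.  -0.1]
scene gap from 25.5 to 6.8 peak 1.1 -1.03
z0 gap from 31.2 to 6.5 peak 1.19 -0.9
```

Call:
apply_moves --pt "0 -0.006 -0.083 0 0" --pt "0 -0.006 -0.083 0 0" --pt "0 -0.005 -0.07 0 0" --pt "0 0 0 0 0"

```text
clock: 22.88
position: [0.5091, 0.0453, 0.0519]
ee_rot: [-0.103, -3.14, 0.001]
force: [-0.3, 0.5, -0.5]
width: 0.009
gripper_force: 0.0
```

```bash
python3 seam.py
```

```text
tip face [-45.1 148.8   8. ] [-0.3  0.5 -0.5]
scene gap from 12.0 to 48.5 peak 0.92 -2.95
z0 gap from 31.2 to 6.5 peak 1.19 -0.9
```

Call:
apply_moves --pt "0 -0.001 -0.017 0 0" --pt "0 -0.001 -0.017 0 0" --pt "0 -0.001 -0.017 0 0" --pt "0 0 0 0 0"

```text
clock: 23.42
position: [0.509, 0.043, 0.0519]
ee_rot: [-0.102, -3.14, -0.0]
force: [-1.4, 1.4, -0.0]
width: 0.006
gripper_force: 0.6
```

```bash
python3 seam.py
```

```text
tip face [-45.  146.6   8. ] [-1.4  1.4 -0. ]
scene gap from 10.5 to 47.0 peak 0.62 -2.81
z0 gap from 31.2 to 6.5 peak 1.19 -0.9
```

Call:
apply_moves --pt "0 -0.001 -0.017 0 0" --pt "0 -0.001 -0.017 0 0" --pt "0 -0.001 -0.017 0 0" --pt "0 0 0 0 0"

```text
clock: 23.98
position: [0.5088, 0.0398, 0.0519]
ee_rot: [-0.102, -3.14, 0.0]
force: [0.1, 0.2, 1.1]
width: 0.004
gripper_force: 0.4
```

```bash
python3 seam.py
```

```text
tip face [-45.1 143.3   8. ] [0.1 0.2 1.1]
scene gap from 7.2 to 43.2 peak 0.21 -2.78
z0 gap from 31.2 to 6.5 peak 1.19 -0.9
```

Call:
apply_moves --pt "0 -0.001 -0.017 0 0" --pt "0 -0.001 -0.017 0 0" --pt "0 0 0 0 0"

```text
clock: 24.4
position: [0.5087, 0.0378, 0.0519]
ee_rot: [-0.102, -3.14, 0.0]
force: [0.2, 0.6, -0.1]
width: 0.008
gripper_force: 0.5
```

```bash
python3 seam.py
```

```text
tip face [-45.  141.3   8. ] [ 0.2  0.6 -0.1]
scene gap from 34.0 to 41.8 peak 0.13 -2.77
z0 gap from 31.2 to 6.5 peak 1.19 -0.9
```

Call:
apply_moves --pt "0 -0.001 -0.017 0 0" --pt "0 -0.001 -0.017 0 0" --pt "0 0 0 0 0"

```text
clock: 24.82
position: [0.5086, 0.0375, 0.0519]
ee_rot: [0.1, 3.14, 0.003]
force: [-0.6, 7.0, 0.5]
width: 0.005
gripper_force: 3.4
```

```bash
python3 seam.py
```

```text
tip face [-45.  141.1   8. ] [-0.6  7.   0.5]
scene gap from 32.2 to 41.5 peak 0.17 -2.9
z0 gap from 31.2 to 6.5 peak 1.19 -0.9
```

The buffers are touched (7 N), so the tray is at about 0.038. Now I retreat and work out the lever path.

Call:
apply_moves --pt "0 0.01 0.3 0 0" --pt "0 0.02 0.4 0.3 0" --pt "0 0 0 0.8 0" --pt "0 0 0 0.8 0" --pt "0 0 0 0.3 0" --pt "0 0 0 0 0"

```text
clock: 25.62
position: [0.5115, 0.0786, 0.1853]
ee_rot: [0.101, 3.137, 0.001]
force: [-0.5, 0.4, 0.1]
width: 0.007
gripper_force: 0.0
```

```bash
python3 - <<'E'
from h import *
T=observe()['position'];print(T.round(4))
L=None
for th in[0,.2,.4,.6,.8,1,1.2,1.4,1.6]:
    s,c=np.sin(th),np.cos(th);u=np.array([-s,-c]);n=np.array([-c,s]);e=7+6.3*c+17*s
    q=np.array([-10,-20])+62*u-n*e;X=W(*q,10)-[0,0,.0205]
    print(th,q.round(1),X.round(4),((X-L)/.06).round(3) if L is not None else ((X-T)/.06).round(3));L=X
E
python3 seam.py
```

```text
[0.5115 0.0786 0.1853]
0 [  3.3 -82. ] [ 0.5345 -0.1878  0.0778] [ 0.383 -4.44  -1.791]
0.2 [ -6.1 -84.1] [ 0.5262 -0.1893  0.0731] [-0.138 -0.025 -0.078]
0.4 [-16.3 -84.7] [ 0.5174 -0.1893  0.068 ] [-0.147 -0.    -0.085]
0.6 [-27.  -83.5] [ 0.5082 -0.1875  0.0627] [-0.154  0.03  -0.09 ]
0.8 [-38.  -80.1] [ 0.4989 -0.1835  0.0571] [-0.155  0.067 -0.092]
1 [-48.8 -74.3] [ 0.49   -0.1771  0.0517] [-0.149  0.107 -0.09 ]
1.2 [-58.7 -65.9] [ 0.482  -0.1681  0.0468] [-0.133  0.149 -0.082]
1.4 [-66.9 -55. ] [ 0.4756 -0.1568  0.0427] [-0.106  0.189 -0.068]
1.6 [-72.7 -42. ] [ 0.4715 -0.1434  0.0398] [-0.069  0.222 -0.048]
tip face [ 21.7 182.3 123.5] [-0.5  0.4  0.1]
scene gap from 34.0 to 41.2 peak 0.11 -2.82
z0 gap from 31.2 to 6.5 peak 1.19 -0.9
```

Call:
apply_moves --pt "0 0.064 -0.6 0 0" --pt "0 0.064 -0.8 0 0" --pt "0 0.064 -0.85 0 0" --pt "0 0.064 -0.85 0 0" --pt "0 0.064 -0.8 0 0" --pt "0 0.063 -0.54 0 0" --pt "0 0 0 0 0" --pt "0 0 0 -0.7 0" --pt "0 0 0 -0.7 0" --pt "0 0 0 -0.39 0" --pt "0 0 0 0 0"

```text
clock: 27.05
position: [0.5316, -0.1867, 0.074]
ee_rot: [-0.1, -3.135, -0.002]
force: [-0.5, 0.1, 0.3]
width: 0.005
gripper_force: 0.0
```

Call:
apply_moves --pt "0 -0.1 -0.025 -0.03 0" --pt "0 -0.147 0 -0.085 0" --pt "0 -0.154 0.03 -0.09 0" --pt "0 -0.155 0.067 -0.092 0" --pt "0 0 0 0 0"

```text
clock: 27.68
position: [0.4985, -0.1836, 0.0582]
ee_rot: [-0.102, -3.138, -0.001]
force: [-0.5, -0.1, -0.4]
width: 0.004
gripper_force: 0.0
```

```bash
cat > lev.py <<'E'
from h import *
s=observe();t=(s['position']+[0,0,.0205]-F)@M*1000;print('tip face',t.round(1),s['position'].round(4),s['force'].round(1))
p,d=grab('scene');P=cloud('scene',d);f=((P-F)@M*1000)[d>0]
r=np.hypot(f[:,0]+10,f[:,1]+20);w=(r>18)&(r<84)&(f[:,2]>25)&(f[:,2]<37)&(f[:,1]<8)&(f[:,0]<12)
a=np.arctan2(-(f[w,0]+10),-(f[w,1]+20));h,e=np.histogram(a,np.arange(-.4,2.2,.1));print([(round(x,1),int(k)) for x,k in zip(e,h) if k])
E
python3 lev.py
```

```text
tip face [-37.8 -80.3  11.2] [ 0.4985 -0.1836  0.0582] [-0.5 -0.1 -0.4]
[(np.float64(-0.0), 5), (np.float64(0.1), 7), (np.float64(0.2), 1), (np.float64(0.4), 8), (np.float64(0.5), 7), (np.float64(0.6), 4), (np.float64(0.7), 2), (np.float64(0.8), 4)]
```

Call:
apply_moves --pt "0 -0.149 0.107 -0.09 0" --pt "0 -0.133 0.149 -0.082 0" --pt "0 -0.053 0.095 -0.034 0" --pt "0 -0.053 0.095 -0.034 0" --pt "0 0 0 0 0"

```text
clock: 28.35
position: [0.4771, -0.1574, 0.0445]
ee_rot: [0.102, 3.139, -0.001]
force: [-0.4, -0.1, -0.3]
width: 0.005
gripper_force: 0.0
```

```bash
python3 lev.py; python3 seam.py | sed -n 2p
```

```text
tip face [-64.7 -55.6  10.8] [ 0.4771 -0.1574  0.0445] [-0.4 -0.1 -0.3]
[(np.float64(0.5), 3), (np.float64(0.6), 4), (np.float64(0.7), 3), (np.float64(0.8), 3), (np.float64(1.0), 6), (np.float64(1.1), 1), (np.float64(1.2), 3), (np.float64(1.3), 5), (np.float64(1.4), 8), (np.float64(1.5), 2)]
scene gap from -14.8 to 35.0 peak 0.11 -2.85
```

The tray edge moved another 6 mm, so the hook is drawing it in. I finish to the stop.

Call:
apply_moves --pt "0 -0.023 0.074 -0.016 0" --pt "0 -0.023 0.074 -0.016 0" --pt "0 -0.023 0.074 -0.016 0" --pt "0 0 0 0 0"

```text
clock: 28.95
position: [0.4749, -0.1477, 0.0425]
ee_rot: [0.106, 3.134, -0.007]
force: [3.2, -13.8, 6.7]
width: 0.002
gripper_force: 6.6
```

```bash
python3 lev.py; python3 seam.py | sed -n 2p
```

```text
tip face [-68.2 -46.   10.5] [ 0.4749 -0.1477  0.0425] [  3.2 -13.8   6.7]
[(np.float64(0.7), 3), (np.float64(0.8), 3), (np.float64(0.9), 2), (np.float64(1.0), 4), (np.float64(1.1), 3), (np.float64(1.2), 3), (np.float64(1.3), 3), (np.float64(1.4), 2), (np.float64(1.5), 9), (np.float64(1.6), 8), (np.float64(1.7), 6)]
scene gap from 25.5 to 35.2 peak 0.11 -2.78
```

14 N means the lever is at its stop. I back off, lift clear and check.

Call:
apply_moves --pt "0 -0.02 -0.35 0 0" --pt "0 0 -0.1 0.5 0" --pt "0 -0.3 0 0.9 0" --pt "0 -0.6 0 0.7 0" --pt "0 -0.8 0 0 0" --pt "0 -0.6 0 0 0" --pt "0 0 0 0 0" --pt "0 0 0 0 0"

```text
clock: 30.05
position: [0.3341, -0.1708, 0.1675]
ee_rot: [0.101, 3.139, 0.0]
force: [0.6, 0.6, 0.1]
width: 0.005
gripper_force: 0.0
```

```bash
sed -i 's/w=(r>18)/w=(r>30)/' lev.py; python3 lev.py; sed 's/-92)/-69)/g; s/49,92/49,69/g; s/-50)<8/-22)<8/; s/-132)<6/-108)<6/' home.py > home2.py; python3 home2.py; python3 - <<'E'
from h import *
p,_=grab('top');u,v=project('top',W(0,0,20)).astype(int)
q,_=grab('scene');a,b=project('scene',W(0,0,20)).astype(int)
cv2.imwrite('pics/fin.png',np.hstack([cv2.resize(i[y-50:y+50,x-60:x+60],(400,333),interpolation=2) for i,x,y in((p,u,v),(q,a,b))])[:,:,::-1])
E
```

```text
tip face [-126.   -78.4  188.2] [ 0.3341 -0.1708  0.1675] [0.6 0.6 0.1]
[(np.float64(1.3), 1), (np.float64(1.4), 10), (np.float64(1.5), 11), (np.float64(1.6), 15)]
[ 0.3343 -0.1709  0.1674]
brush top slope rad [ 0.003 -0.009] z at centre 23.4 453 535
tray top slope [-0.001 -0.002] z at centre 1.55 777
front x 78.1
```

View pics/fin.png

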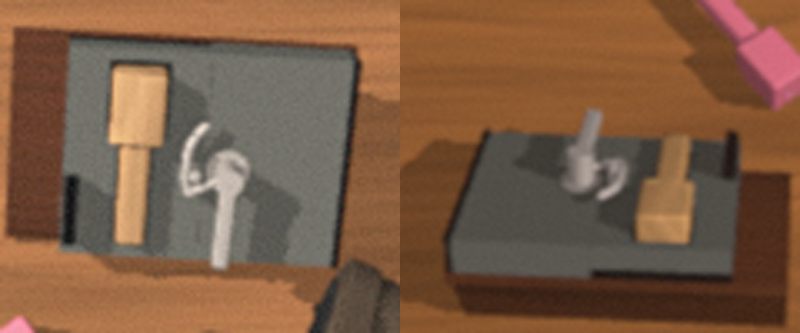

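The final view shows the seam closed at (210,150). The lever points down the slope at (222,230), the hook is round the post at (193,178), and the brush is home at (138,105). The gripper is clear of everything. I'm handing the job in.

```bash
python3 -c "
from cell import arm
print(arm.sign_off())"
```

```text
the job is handed in; nothing more can be done
None
```

I handed the job in at about 30 s: the brush is home in its cutout, the tray is drawn tight against the case, and the cam lever is at its stop; the dauber, stretcher, tin and latched box were not touched, and no verdict came back.

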